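# Load the empty charger bay and set the locking dial

### The arm

A 6-joint arm with a two-finger parallel gripper is mounted at the origin on a cart in front of the work surface, level with it; the furniture and walls round the work are solid. World frame = base frame: x ahead of the robot, y to its left, z up, the work surface at z = 0. Lengths are in m, angles in rad, forces in N, time in s.
With the tool pointing down it reaches from about 0.35 to 0.775 m from the base axis. Payload 5.5 kg.
Tool frame: the origin (TCP) lies midway between the tips of the shut fingers; the grasp point (between the pads) lies 19 mm behind it (env.hold_point_z is the distance from the TCP to the grasp point, in m); z points along the fingers, y is the line along which they close (so a half turn about z gives the same grasp; the last joint's range is limited). The gripper opens to 85 mm and grips with 20 to 120 N. Pads are 22 mm wide; open, the fingers measure 114 mm over their backs; the gripper's body (76 mm by 85 mm) begins 54 mm behind the grasp point. The pads swing forward as they close: fully open they stand 13 mm farther back than shut.
Start: joints at [-1.346, 0.313, 0.046, 1.304, 0, 1.431], TCP at [0.205, -0.537, 0.231] pointing down, gripper open.
Joint ranges: [-2.76, 2.76], [-0.86, 1.69], [-1.03, 1.26], [-2.2, 2.34], [-1.47, 1.5], [-3.14, 3.14]. Speed limits (rad/s): [2.57, 2.57, 3.14, 3.14, 3.14, 3.14].

### API

Orientations are given as a unit quaternion [w, x, y, z].
In Python, from workcell import env, read_camera gives the robot as it stands. The module is installed in compiled form; this text tells all that it offers.
- The arm moves only by the tool carry_out, never from a script. Its argument "moves" is a list of rows, each an object of numbers: "tx", "ty", "tz": the shift along the world's x, y, z in cm; "wx", "wy", "wz": the turn, a rotation vector about the world's x, y, z in rad; "claw": the closure, from -1 (fully open) to 1 (shut). A call has 1 to 8 rows; each row shifts and turns the commanded pose from where the row before left it; what a row does not reach is not made up. A row lasts 1/8 s, in which the tool goes at most 62.5 mm and 10.7 degrees, less where a joint would pass 70% of its speed; a pose out of reach is approached as far as the arm can. A call is refused whole if a number of a shift passes 6.25 or a number of a turn 0.188, either way. A call with a gripper value outside its range is refused whole. The fingers move at their own pace and stop on an object; "newtons" is the grip in N (left out, the last holds). Time passes only in rows, so rows that do not move let the fingers close. It gives the time, the measured TCP pose, the force, the opening and the grip force at its end, in the units of the state.
- env.get_state(): the state, without advancing time (a new reading comes with each control period).
- read_camera(name): name is "scene" or "top"; returns a dict with "image" (420x560x3 uint8, blue, green, red), "z_map" (420x560 float32, m along the optical axis (not along the pixel's ray), 0 where there is no reading), "fx", "fy", "cx", "cy" (pixels), "camera_from_world" (4x4, takes a point from world to camera coordinates). Camera axes: x right, y down, z forward; pixel columns grow to the right and rows downward; lengths in m; the calibration is good to about 2 mm. A picture is of the moment at which its call begins.
- env.hand_in(): hands the job in; it is judged then, once.
The state is a dict: "clock": time; "joint_pos": joint angles; "qvel": joint speeds; "tau": joint torques, N m; "tcp_pos": TCP position; "orientation": TCP orientation; "wrist_force": force on the tool from outside, world axes, zero at the start; "ft_torque": the same for the moment, N m; "finger_gap": finger opening in m; "grip_force": force on a finger pad.
Only numpy, scipy, OpenCV 4.12 (cv2) and the standard library are available. Lean on these libraries where they do the work, as an engineer would, in place of code of your own. Each camera call takes 0.05 s, during which the arm holds its last target. There are 200 camera calls.

### The job

Put the spare battery cell into the empty bay of the bench charger, lying the same way round as the other cells. Then start the charge: pull the dial's knob straight out to unlock it, turn it clockwise until its white line points at the yellow marker on the ring, and push the knob fully home again so that it locks there. Leave the other cells seated and the tools around alone.

Things in the scene. Friction and masses are not known exactly. Their poses are not given: they have to be found in the camera images.
- charger: Grey bench charger, 170 x 170 mm, fixed. Origin: centre of its underside; x from low front to tall back, y left, z up. Front: deck 22 mm high (x -85 to -5 mm) with three cradles. Behind, an aluminium panel slopes up 30 deg, from 22 mm high at x -5 to 74 mm at x 85. Dial axis: square to the panel at x 40, y 0, height 48 mm, leaning 30 deg from vertical toward -x. Red dot left (+y) of it: OFF
- cradle_a: One of three equal black bays on the deck, 48 mm apart, in any order, fixed; holds cell_a at the start. 68 mm long (x) x 27 mm wide (y). Origin: centre of its underside, 22 mm above the bench; axes parallel to the charger's. Inside: floor 3 mm above the origin, 60 x 21 mm; side walls 6 mm, end walls 10 mm high above the origin. A cell lies in it along x
- cradle_b: As cradle_a; holds cell_b at the start
- cradle_c: As cradle_a; the cradle that is empty at the start
- cell_a_mid (a point): Middle of a battery cell, a round rod lying along this y axis, 50 mm long, about 16 mm thick (touches at 17), green with one yellow end, 23 g, loose in its cradle. The yellow end is at +y and lies toward the charger's +x (the panel); the green end at -y
- cell_b_mid (a point): As cell_a_mid, for the cell in cradle_b
- spare_cell: The spare battery cell, same size and colours as cell_a, lying loose on the bench to the left of the charger; it can roll about its own y axis. Origin on its skin: use spare_cell_mid
- spare_cell_mid (a point): Middle of the spare cell, on its centreline, 8.5 mm above what it lies on; its y axis runs along the cell toward the yellow end
- spare_tip (a point): Centre of the yellow end of the spare cell, 25 mm from its middle along +y. It must end toward the charger's +x (the panel), as on the other cells
- dial_pull (a joint): How far the knob is pulled out along its axis, m: 0 home, stop at 0.012. 4 N friction, no spring: stays where left. A pin locks the turning until it is out more than 7 mm; it goes fully home only at OFF or at the yellow marker (within about 0.1 rad), elsewhere it stops about 5 mm out
- dial_turn (a joint): Angle of the knob, rad, clockwise as seen from in front of the panel; 0 = the white line points at the red OFF dot (charger +y). Starts near 0 with 0.1 to 0.2 rad of play while locked; stops at 1.5. Needs about 0.04 N m
- gate_ring (a joint): Angle of the yellow marker, rad, same zero and sense as dial_turn (0.75 to 1.2), preset and too stiff to turn: the knob's white line points at the marker when dial_turn equals this value
- dial_grip (a point): Point on the knob's axis to grip; turns and slides with the knob. z axis: outward along the dial's axis; y axis: along the knob's white line. Knob home: 27 mm off the panel. Black round ribbed knob, 36 mm across, from 6 to 36 mm off the panel (21 mm below to 9 mm above this point)
- gate_mark (a point): The yellow marker on the flat ring round the knob (ring 24 to 33 mm from the axis, 3 mm thick, marker 5 mm off the panel); its y axis points outward from the dial's axis through the marker, its z axis along the dial's axis
- multimeter: Bystander: orange and black multimeter, 168 x 92 x 52 mm, on the bench to the right. Leave alone
- tape: Bystander: black roll of tape, 62 mm across, 19 mm high, on the bench to the left. Leave alone
- driver: Bystander: yellow screwdriver, 175 mm, on the bench behind. Leave alone

How it is judged:
By the outcome, as a careful person would: the job done as asked, in the order asked, and still so for the second after the job is handed in, with the robot touching nothing.
It also fails if it takes over 48 s, if anything falls off the work surface, if the arm or the gripper's body presses on something with over 40 N, if the wrist force passes 120 N, or if a joint passes its speed limit or range.

## Working session

There is one attempt and no reset: what is moved stays moved. The work goes in short steps, Python scripts to look and compute and a tool call to move; the robot and the scene stay as the last step left them, time stands still between calls to the robot, and variables do not carry over. Pictures are saved under pics/ and viewed, at most 10 in all, crops included, and the job is handed in when it is done.

Besides the shell and the picture viewer there is one more tool, called after "Call:" by a JSON object that holds its "method" and its "body". carry_out: Moves the arm, as the interface text tells. Its arguments: {"type":"object","properties":{"moves":{"type":"array","items":{"type":"object","properties":{"tx":{"type":"number"},"ty":{"type":"number"},"tz":{"type":"number"},"wx":{"type":"number"},"wy":{"type":"number"},"wz":{"type":"number"},"claw":{"type":"number"}}}},"newtons":{"type":"number"}},"required":["moves"]}

```bash
mkdir -p pics; cat > h.py <<'E'
import numpy as np, cv2, pickle
from workcell import env, read_camera
def snap(n,tag):
    c=read_camera(n); cv2.imwrite(f'pics/{tag}.png',c['image']); pickle.dump(c,open(f'pics/{tag}.pkl','wb')); return c
def load(tag): return pickle.load(open(f'pics/{tag}.pkl','rb'))
def px2w(c,u,v,z=None,zw=None):
    r=np.array([(u-c['cx'])/c['fx'],(v-c['cy'])/c['fy'],1.]); T=np.linalg.inv(c['camera_from_world'])
    if zw is None:
        if z is None: z=c['z_map'][int(round(v)),int(round(u))]
        return (T@np.r_[r*z,1])[:3]
    d=T[:3,:3]@r; return T[:3,3]+d*(zw-T[2,3])/d[2]
def w2px(c,p):
    q=c['camera_from_world']@np.r_[p,1]; return np.array([c['fx']*q[0]/q[2]+c['cx'],c['fy']*q[1]/q[2]+c['cy']])
E
python3 - <<'E'
from h import *
for n in('top','scene'):
    c=snap(n,n+'0'); print(n,c['fx'],c['cx'],c['cy'],np.linalg.inv(c['camera_from_world']).round(3).tolist())
s=env.get_state();print(s)
print(env.hold_point_z)
E
```

```text
top 542.6111555733553 274.36651819582147 216.8311284036106 [[0.014, -0.981, 0.194, 0.326], [-1.0, -0.014, 0.005, 0.016], [-0.002, -0.195, -0.981, 1.507], [0.0, 0.0, 0.0, 1.0]]
scene 485.158402071509 282.0036574956258 211.86977480026292 [[-0.664, -0.54, 0.516, -0.212], [-0.747, 0.497, -0.441, 0.689], [-0.019, -0.679, -0.734, 1.223], [0.0, 0.0, 0.0, 1.0]]
{'clock': 0.1, 'joint_pos': array([-1.34559186e+00,  3.13946509e-01,  4.51052039e-02,  1.30358965e+00,
        2.31374299e-05,  1.43120101e+00]), 'qvel': array([ 0.00094843, -0.00154233,  0.00186357, -0.0005579 ,  0.00018005,
       -0.00048439]), 'tau': array([ 2.00072274e-03, -4.81724417e+01,  2.99244189e+01,  1.27627992e-02,
       -1.92684238e-04, -6.45176755e-06]), 'tcp_pos': array([ 0.20503838, -0.53672574,  0.23049113]), 'orientation': array([-8.17059321e-04,  9.83410881e-01,  1.81390106e-01, -2.34159341e-05]), 'wrist_force': array([ 0.34294537,  0.34008231, -0.59645117]), 'ft_torque': array([-0.05326369,  0.00476056,  0.02437435]), 'grip_force': 0.0, 'finger_gap': 0.08567237189403584}
0.0187
```

View pics/top0.png

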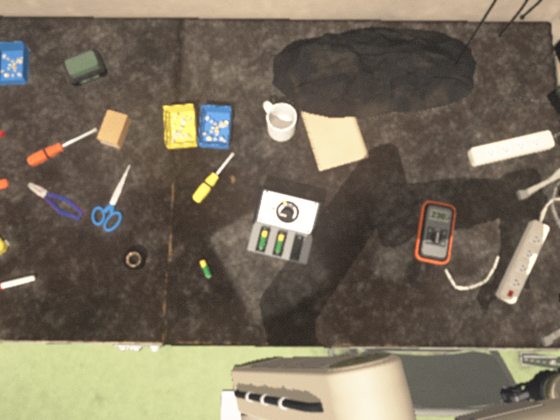

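View pics/scene0.png

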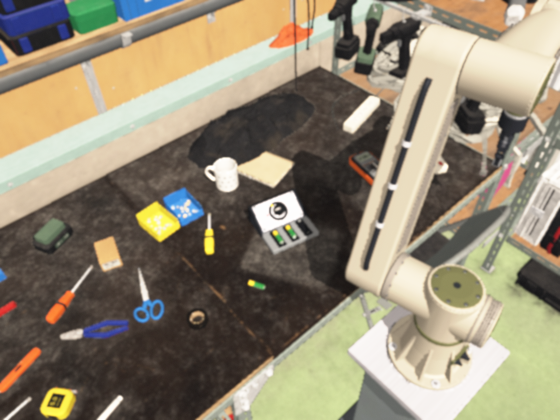

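The top view shows the charger at about (283,227), with the empty bay on the right at (299,245). The spare cell is at (205,269) with its yellow end up-image, at about (203,262). I'll enlarge both.

```bash
python3 - <<'E'
from h import *
a=cv2.resize(load('top0')['image'][180:285,190:330],None,fx=5.7,fy=5.7,interpolation=cv2.INTER_CUBIC);cv2.imwrite('pics/c1.png',a)
b=cv2.resize(load('scene0')['image'][185:297,230:330],None,fx=5.3,fy=5.3,interpolation=cv2.INTER_CUBIC);cv2.imwrite('pics/c2.png',b)
E
```

```text
(no output)
```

View pics/c1.png

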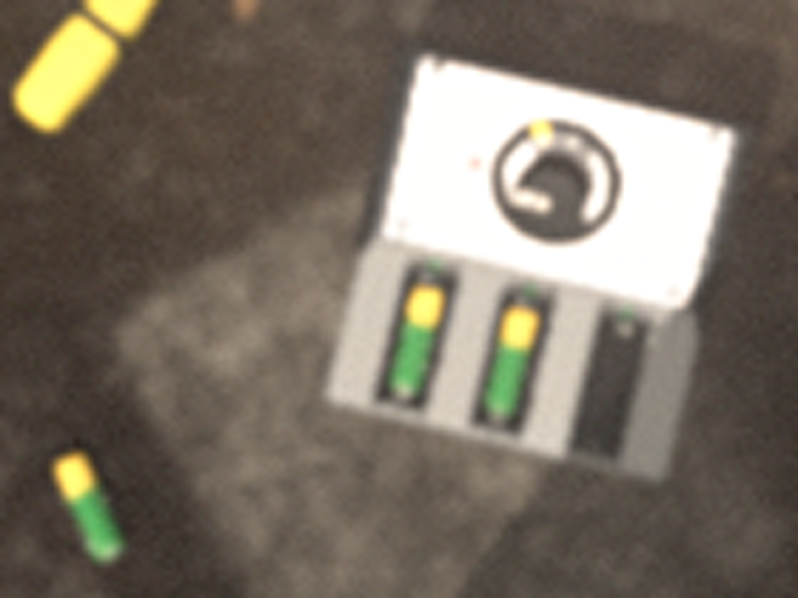

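View pics/c2.png

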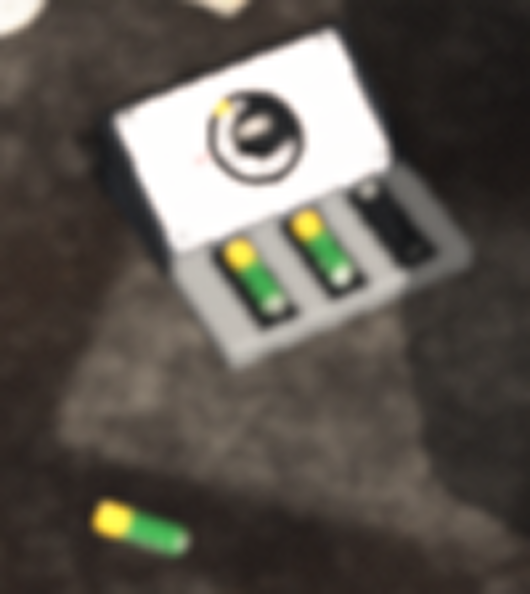

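The crops show the panel corners, deck corners, cells, yellow marker (top crop (540,130)) and spare cell (73–107, 460–553) clearly. Next I fit the charger pose and locate the spare cell from both cameras.

```bash
cat > fit.py <<'E'
from h import *
from scipy.optimize import least_squares
t,s=load('top0'),load('scene0')
T=lambda x,y:np.array([190+(x+.5)/5.7-.5,180+(y+.5)/5.7-.5]); S=lambda x,y:np.array([230+(x+.5)/5.3-.5,185+(y+.5)/5.3-.5])
P=dict(tl=(85,85,74),tr=(85,-85,74),bl=(-5,85,22),br=(-5,-85,22),fl=(-85,85,22),fr=(-85,-85,22))
ot=dict(tl=(418,55),tr=(738,130),bl=(376,238),br=(694,310),fl=(328,402),fr=(663,479))
os=dict(tl=(113,118),tr=(337,29),bl=(172,258),br=(393,168),fl=(235,365),fr=(470,250))
def W(p,q): 
    c,s_=np.cos(q[2]),np.sin(q[2]); x,y,z=np.array(p)/1000; return np.array([q[0]+c*x-s_*y,q[1]+s_*x+c*y,z])
def res(q,which): 
    r=[]
    if 't' in which: r+=[w2px(t,W(P[k],q))-T(*ot[k]) for k in P]
    if 's' in which: r+=[w2px(s,W(P[k],q))-S(*os[k]) for k in P]
    return np.array(r).ravel()
if __name__=='__main__':
    for w in('t','s','ts'):
        f=least_squares(res,[.45,0,-.2],args=(w,)); print(w,f.x.round(4),f.fun.reshape(-1,2).round(1).tolist())
    q=f.x
    # cells: segment by colour, get ends
    for n,c in(('t',t),('s',s)):
        hsv=cv2.cvtColor(c['image'],cv2.COLOR_BGR2HSV)
        gr=cv2.inRange(hsv,(40,90,50),(85,255,255)); ye=cv2.inRange(hsv,(20,110,110),(35,255,255))
        for nm,m in(('g',gr),('y',ye)):
            k,l,st,ce=cv2.connectedComponentsWithStats(m)
            for i in range(1,k):
                if 190<ce[i][0]<330 and 180<ce[i][1]<300 and st[i][4]>5:
                    z=.0085 if (n=='t' and ce[i][0]<220) or (n=='s' and ce[i][1]>270) else .0335
                    print(n,nm,ce[i].round(1),st[i][4],px2w(c,*ce[i],zw=z+.003).round(4))
    print('knob top',w2px(t,W((40-.5*36,0,48+.866*36),q)), 'cr c',W((-45,-48,0),q))
E
python3 fit.py
```

```text
t [ 0.5907 -0.0019 -0.2205] [[-2.3, -2.2], [2.6, -1.2], [-2.1, 0.8], [1.7, 2.2], [-0.6, -0.2], [0.7, 0.6]]
s [ 0.5864  0.0016 -0.2241] [[-2.8, -0.1], [0.2, -1.5], [-0.6, 2.1], [3.0, -0.2], [-0.8, -1.0], [1.1, 0.2]]
ts [ 0.5894 -0.0009 -0.2217] [[-2.6, -1.8], [2.2, -0.7], [-2.5, 1.2], [1.3, 2.7], [-1.0, 0.2], [0.3, 1.1], [-2.8, -0.9], [0.0, -2.4], [-0.6, 1.2], [2.9, -1.2], [-0.7, -2.0], [1.0, -0.8]]
t g [261.9 241.9] 47 [0.547  0.0572 0.0365]
t g [278.5 245.8] 48 [0.5368 0.0116 0.0365]
t g [206.6 270.9] 61 [0.468  0.2088 0.0115]
t y [204.7 187.6] 400 [0.7043 0.2233 0.0115]
t y [264.1 233.2] 46 [0.5712 0.0515 0.0365]
t y [280.5 237.2] 40 [0.5609 0.0064 0.0365]
t y [202.5 262.9] 51 [0.49   0.2209 0.0115]
s g [290.8 231.9] 34 [0.5383 0.0139 0.0365]
s g [278.1 237.7] 35 [0.5476 0.0601 0.0365]
s g [258.8 284.8] 57 [0.4654 0.2097 0.0115]
s y [287.4 227. ] 26 [0.5608 0.0082 0.0365]
s y [208.9 241.8] 261 [0.6831 0.2323 0.0365]
s y [274.6 232.4] 25 [0.5718 0.0538 0.0365]
s y [250.5 282.5] 45 [0.4885 0.2232 0.0115]
knob top [285.40390442 216.29078816] cr c [ 0.53495959 -0.03786583  0.        ]
```

```bash
cat > fit2.py <<'E'
from fit import *
def res2(v,which):
    q=v[:3]; dy,dt,db=v[3:6]*1000; r=[]
    Q=dict(P); 
    for k,sx in(('tl',1),('tr',-1)): Q[k]=(85-dt*.866,sx*(85-dy),74-dt*.5)
    for k,sx in(('bl',1),('br',-1)): Q[k]=(-5+db*.866,sx*(85-dy),22+db*.5)
    Q['ring']=(38.5,0,50.6)
    if 't' in which: o=dict(ot,ring=(556.5,181.5)); r+=[w2px(t,W(Q[k],q))-T(*o[k]) for k in Q]
    if 's' in which: o=dict(os,ring=(255.5,136.5)); r+=[w2px(s,W(Q[k],q))-S(*o[k]) for k in Q]
    return np.array(r).ravel()
for w in('t','s','ts'):
    f=least_squares(res2,[.59,0,-.22,0,0,0],args=(w,)); print(w,f.x.round(4),f.fun.reshape(-1,2).round(1).tolist())
    q=f.x[:3]; R=np.array([[np.cos(q[2]),-np.sin(q[2])],[np.sin(q[2]),np.cos(q[2])]])
    for nm,p in(('t',[(.547,.0572),(.5368,.0116),(.5712,.0515),(.5609,.0064)]),('s',[(.5476,.0601),(.5383,.0139),(.5718,.0538),(.5608,.0082)])):
        print(nm,[(R.T@(np.array(a)-q[:2])).round(4).tolist() for a in p])
E
python3 fit2.py
```

```text
t [ 0.5916 -0.0022 -0.2204  0.0061  0.0059  0.0034] [[-0.4, -0.0], [-0.0, -0.1], [0.4, -0.2], [-0.1, 0.2], [-0.5, -0.6], [0.8, 0.2], [-0.2, 0.4]]
t [[-0.0566, 0.0482], [-0.0565, 0.0015], [-0.0317, 0.0479], [-0.0319, 0.0017]]
s [[-0.0566, 0.0512], [-0.0556, 0.0041], [-0.0316, 0.0503], [-0.0324, 0.0034]]
s [ 0.5866  0.0017 -0.2294  0.0066  0.0045  0.0044] [[-0.4, 0.3], [-0.9, 0.4], [0.5, 0.0], [0.7, -0.6], [-1.1, -1.1], [1.0, 0.3], [0.1, 0.8]]
t [[-0.0512, 0.0451], [-0.0507, -0.0017], [-0.0263, 0.045], [-0.0261, -0.0012]]
s [[-0.0512, 0.048], [-0.0498, 0.0009], [-0.0262, 0.0474], [-0.0266, 0.0005]]
ts [ 0.5905 -0.0012 -0.2234  0.0062  0.0059  0.0031] [[-0.7, 0.3], [-0.4, 0.4], [0.0, 0.3], [-0.5, 0.8], [-1.0, -0.3], [0.4, 0.7], [-0.5, 0.8], [-0.5, -0.2], [-0.9, -0.4], [0.6, -0.6], [0.7, -1.5], [-1.0, -2.3], [0.8, -1.0], [-0.0, -0.2]]
t [[-0.0554, 0.0473], [-0.0552, 0.0006], [-0.0305, 0.0471], [-0.0306, 0.0009]]
s [[-0.0554, 0.0503], [-0.0543, 0.0032], [-0.0304, 0.0495], [-0.031, 0.0026]]
```

Call:
{"method": "carry_out", "body": {"moves": [{"tx":3.3,"ty":4.2,"wz":0.183},{"tx":3.3,"ty":4.2,"wz":0.183},{"tx":3.3,"ty":4.2,"wz":0.183},{"tx":3.3,"ty":4.2,"wz":0.183},{"tx":3.3,"ty":4.2,"wz":0.183},{"tx":3.3,"ty":4.2,"wz":0.183},{"tx":3.3,"ty":4.2,"wz":0.183},{"tx":3.3,"ty":4.2,"wz":0.183}], "newtons": 30}}

```text
invalid input at $.moves[0]: expected keys tx, ty, tz, wx, wy, wz, claw
```

Call:
{"method": "carry_out", "body": {"moves": [{"tx":3.3,"ty":4.2,"tz":0,"wx":0,"wy":0,"wz":0.183,"claw":-1},{"tx":3.3,"ty":4.2,"tz":0,"wx":0,"wy":0,"wz":0.183,"claw":-1},{"tx":3.3,"ty":4.2,"tz":0,"wx":0,"wy":0,"wz":0.183,"claw":-1},{"tx":3.3,"ty":4.2,"tz":0,"wx":0,"wy":0,"wz":0.183,"claw":-1},{"tx":3.3,"ty":4.2,"tz":0,"wx":0,"wy":0,"wz":0.183,"claw":-1},{"tx":3.3,"ty":4.2,"tz":0,"wx":0,"wy":0,"wz":0.183,"claw":-1},{"tx":3.3,"ty":4.2,"tz":0,"wx":0,"wy":0,"wz":0.183,"claw":-1},{"tx":3.3,"ty":4.2,"tz":0,"wx":0,"wy":0,"wz":0.183,"claw":-1}], "newtons": 30}}

```text
clock: 1.1
tcp_pos: [0.4698, -0.1996, 0.231]
orientation: [-0.0, 0.608, 0.794, -0.0]
wrist_force: [0.4, 0.0, -0.6]
finger_gap: 0.0851
grip_force: 0.0
```

Call:
{"method": "carry_out", "body": {"moves": [{"tx":0.1,"ty":5,"tz":-0.8,"wx":0,"wy":0,"wz":0.183,"claw":-1},{"tx":0.1,"ty":5,"tz":-0.8,"wx":0,"wy":0,"wz":0.183,"claw":-1},{"tx":0.1,"ty":5,"tz":-0.8,"wx":0,"wy":0,"wz":0.183,"claw":-1},{"tx":0.1,"ty":5,"tz":-0.8,"wx":0,"wy":0,"wz":0.183,"claw":-1},{"tx":0.1,"ty":5,"tz":-0.8,"wx":0,"wy":0,"wz":0.183,"claw":-1},{"tx":0.1,"ty":5,"tz":-0.8,"wx":0,"wy":0,"wz":0.183,"claw":-1},{"tx":0.1,"ty":5,"tz":-0.8,"wx":0,"wy":0,"wz":0.183,"claw":-1},{"tx":0.1,"ty":5,"tz":-0.8,"wx":0,"wy":0,"wz":0.183,"claw":-1}]}}

```text
clock: 2.1
tcp_pos: [0.4767, 0.2004, 0.1668]
orientation: [-0.0, -0.079, 0.997, -0.0]
wrist_force: [0.9, 0.0, -0.2]
finger_gap: 0.0855
grip_force: 0.0
```

```bash
python3 - <<'E'
from fit import *
for e in((70,453),(110,561)): print('top',px2w(t,*T(*e),zw=.0085).round(4))
for e in((92,516),(190,545)): print('scene',px2w(s,*S(*e),zw=.0085).round(4))
for c,n,b in((t,'t',(190,250,222,290)),(s,'s',(240,270,275,295))):
    z=c['z_map']; print(n,[(px2w(c,u,v)*1000).round(0).tolist() for u,v in ([(205,268),(203,263)] if n=='t' else [(254,283),(251,282)])], [px2w(c,u,v)[2].round(4) for u,v in ([(205,290),(180,270)] if n=='t' else [(230,300),(280,300)])])
s=env.get_state(); print(s['tcp_pos'],s['orientation'],s['joint_pos'].round(3))
E
```

```text
top [0.5008 0.2235 0.0085]
top [0.4487 0.2021 0.0085]
scene [0.499  0.2286 0.0085]
scene [0.4465 0.2001 0.0085]
t [[475.0, 212.0, 22.0], [489.0, 219.0, 13.0]] [np.float64(0.0015), np.float64(0.0019)]
s [[479.0, 217.0, 12.0], [489.0, 221.0, 11.0]] [np.float64(0.0044), np.float64(-0.0025)]
[0.47672811 0.20040135 0.16677683] [-1.75224804e-04 -7.85604268e-02  9.96909338e-01 -3.24044224e-05] [ 0.243  0.231 -0.225  1.115 -0.     0.085]
```

Call:
{"method": "carry_out", "body": {"moves": [{"tx":0,"ty":0.7,"tz":-3,"wx":0,"wy":0,"wz":0.171,"claw":-0.2},{"tx":0,"ty":0.7,"tz":-3,"wx":0,"wy":0,"wz":0.171,"claw":-0.2},{"tx":0,"ty":0,"tz":-3,"wx":0,"wy":0,"wz":0,"claw":-0.2},{"tx":0,"ty":0,"tz":-3,"wx":0,"wy":0,"wz":0,"claw":-0.2},{"tx":0,"ty":0,"tz":-1,"wx":0,"wy":0,"wz":0,"claw":-0.2}]}}

```text
clock: 2.72
tcp_pos: [0.4752, 0.2123, 0.0353]
orientation: [-0.002, -0.244, 0.97, -0.0]
wrist_force: [-0.8, -0.3, 0.0]
finger_gap: 0.0515
grip_force: 0.0
```

```bash
python3 - <<'E'
from h import *
c=snap('scene','s1'); a=cv2.resize(c['image'][200:310,180:320],None,fx=5.5,fy=5.5,interpolation=cv2.INTER_CUBIC);cv2.imwrite('pics/c3.png',a)
s=env.get_state();print(s['tcp_pos'],s['finger_gap']); p=w2px(c,s['tcp_pos']); print(p,(p-[180,200])*5.5)
E
```

```text
[0.47539715 0.21231685 0.03507068] 0.05147290858358131
[255.58927495 278.63850321] [415.74101223 432.51176765]
```

View pics/c3.png

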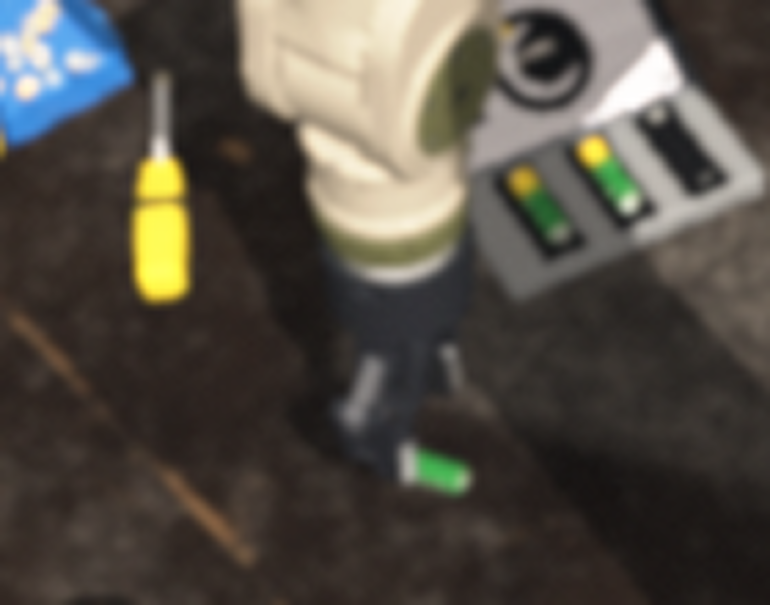

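The fingers straddle the cell: its green end sticks out at (470,478) and the nearest finger is at (395,460). Descending and gripping.

Call:
{"method": "carry_out", "body": {"moves": [{"tx":0,"ty":0,"tz":-2,"wx":0,"wy":0,"wz":0,"claw":-0.2},{"tx":0,"ty":0,"tz":-1.1,"wx":0,"wy":0,"wz":0,"claw":-0.2},{"tx":0,"ty":0,"tz":0,"wx":0,"wy":0,"wz":0,"claw":0.3},{"tx":0,"ty":0,"tz":0,"wx":0,"wy":0,"wz":0,"claw":0.8},{"tx":0,"ty":0,"tz":0,"wx":0,"wy":0,"wz":0,"claw":1},{"tx":0,"ty":0,"tz":0,"wx":0,"wy":0,"wz":0,"claw":1},{"tx":0,"ty":0,"tz":0,"wx":0,"wy":0,"wz":0,"claw":1}], "newtons": 30}}

```text
clock: 3.65
tcp_pos: [0.4778, 0.213, 0.0071]
orientation: [0.001, -0.244, 0.97, 0.0]
wrist_force: [0.5, 0.3, 6.2]
finger_gap: 0.015
grip_force: 30.5
```

Gap of 15 mm and 6 N upward mean the grip is above the cell's centreline. I'll reopen and go 4 mm lower.

Call:
{"method": "carry_out", "body": {"moves": [{"tx":0,"ty":0,"tz":0,"wx":0,"wy":0,"wz":0,"claw":0.2},{"tx":0,"ty":0,"tz":0,"wx":0,"wy":0,"wz":0,"claw":0.2},{"tx":0,"ty":0,"tz":-0.4,"wx":0,"wy":0,"wz":0,"claw":0.2},{"tx":0,"ty":0,"tz":0,"wx":0,"wy":0,"wz":0,"claw":0.8},{"tx":0,"ty":0,"tz":0,"wx":0,"wy":0,"wz":0,"claw":1},{"tx":0,"ty":0,"tz":0,"wx":0,"wy":0,"wz":0,"claw":1},{"tx":0,"ty":0,"tz":0,"wx":0,"wy":0,"wz":0,"claw":1}], "newtons": 30}}

```text
clock: 4.53
tcp_pos: [0.4772, 0.2128, 0.0023]
orientation: [0.0, -0.244, 0.97, 0.0]
wrist_force: [1.0, 0.6, -0.9]
finger_gap: 0.0158
grip_force: 30.6
```

Call:
{"method": "carry_out", "body": {"moves": [{"tx":0,"ty":0,"tz":2,"wx":0,"wy":0,"wz":0,"claw":1},{"tx":0,"ty":0,"tz":4,"wx":0,"wy":0,"wz":0,"claw":1},{"tx":0,"ty":-1,"tz":4,"wx":0,"wy":0,"wz":-0.179,"claw":1},{"tx":1.1,"ty":-4.8,"tz":0,"wx":0,"wy":0,"wz":-0.179,"claw":1},{"tx":1.1,"ty":-4.8,"tz":0,"wx":0,"wy":0,"wz":-0.179,"claw":1},{"tx":1.2,"ty":-4.8,"tz":0,"wx":0,"wy":0,"wz":-0.179,"claw":1},{"tx":1.2,"ty":-4.8,"tz":0,"wx":0,"wy":0,"wz":0,"claw":1},{"tx":1.2,"ty":-4.8,"tz":0,"wx":0,"wy":0,"wz":0,"claw":1}]}}

```text
clock: 5.52
tcp_pos: [0.5354, -0.0388, 0.1025]
orientation: [0.0, 0.111, 0.994, 0.0]
wrist_force: [0.6, -0.1, -0.1]
finger_gap: 0.0153
grip_force: 30.6
```

```bash
python3 - <<'E'
from h import *
s=env.get_state();p0=s['tcp_pos'];print(p0,s['orientation'],s['finger_gap'],s['wrist_force'],s['joint_pos'].round(2))
h=2.9196;p=p0+[0,0,.0062]
for n,b in(('scene',(200,340)),('top',(230,330))):
    c=snap(n,n+'2'); print(n,'pred mid',w2px(c,p),'yel',w2px(c,p+.025*np.array([np.cos(-.222),np.sin(-.222),0])),'grn',w2px(c,p-.025*np.array([np.cos(-.222),np.sin(-.222),0])))
i=[load('scene2')['image'][185:285,240:340],load('top2')['image'][190:290,240:340]]
cv2.imwrite('pics/c4.png',np.hstack([cv2.resize(a,(400,400),interpolation=cv2.INTER_CUBIC) for a in i]))
E
```

```text
[ 0.53540392 -0.03880305  0.10248671] [2.42679281e-04 1.11182984e-01 9.93799920e-01 6.79163596e-05] 0.015315032688227556 [ 0.59233564 -0.14762999 -0.09909005] [-0.22  0.31 -0.28  0.98  0.    0.  ]
scene pred mid [303.69066331 208.82660599] yel [299.66931303 203.84069332] grn [307.79202923 213.91172688]
top pred mid [297.99579793 242.6847638 ] yel [300.15848812 233.46668913] grn [295.81861592 251.96460725]
```

View pics/c4.png

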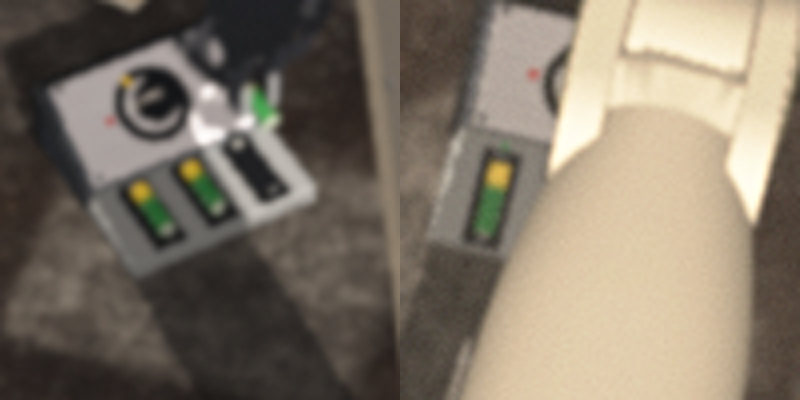

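The gripped cell's green end shows at (272,122) in the left half, within about 1.5 px of the prediction. That agrees with the top-camera charger fit, so I'll shift 1.5 mm and lower.

Call:
{"method": "carry_out", "body": {"moves": [{"tx":0.15,"ty":0,"tz":-3,"wx":0,"wy":0,"wz":0,"claw":1},{"tx":0,"ty":0,"tz":-2.5,"wx":0,"wy":0,"wz":0,"claw":1},{"tx":0,"ty":0,"tz":0,"wx":0,"wy":0,"wz":0,"claw":1}]}}

```text
clock: 6.0
tcp_pos: [0.5345, -0.0363, 0.0455]
orientation: [-0.002, 0.111, 0.994, 0.0]
wrist_force: [-1.0, -0.4, -0.6]
finger_gap: 0.0154
grip_force: 30.6
```

```bash
python3 - <<'E'
from h import *
s=env.get_state();p0=s['tcp_pos'];print(p0,s['finger_gap'],s['wrist_force'])
p=p0+[0,0,.0062];d=.025*np.array([np.cos(-.222),np.sin(-.222),0])
c=snap('scene','s3'); print('mid',w2px(c,p),'yel',w2px(c,p+d),'grn',w2px(c,p-d))
a=cv2.resize(c['image'][205:275,255:335],None,fx=8,fy=8,interpolation=cv2.INTER_CUBIC);cv2.imwrite('pics/c5.png',a)
E
```

```text
[ 0.53445993 -0.03629023  0.04553354] 0.015379096196051776 [-1.0220018  -0.4228927  -0.55941845]
mid [303.07591313 221.43408848] yel [299.16279731 216.45527406] grn [307.06487005 226.50939858]
```

View pics/c5.png

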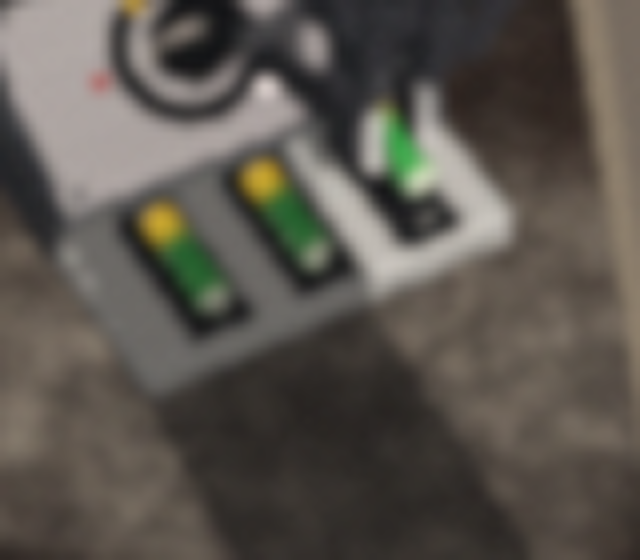

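The cell hovers over the empty bay with its green end at (418,180). Extrapolated down it lands near (418,212), and the neighbours' spacing predicts (420,213), so alignment is within about 1 mm. Lowering.

Call:
{"method": "carry_out", "body": {"moves": [{"tx":-0.1,"ty":-0.08,"tz":-0.8,"wx":0,"wy":0,"wz":0,"claw":1},{"tx":0,"ty":0,"tz":-0.6,"wx":0,"wy":0,"wz":0,"claw":1},{"tx":0,"ty":0,"tz":-0.3,"wx":0,"wy":0,"wz":0,"claw":1},{"tx":0,"ty":0,"tz":0,"wx":0,"wy":0,"wz":0,"claw":1}]}}

```text
clock: 6.55
tcp_pos: [0.5355, -0.038, 0.0302]
orientation: [-0.0, 0.111, 0.994, 0.0]
wrist_force: [-0.1, -0.1, 0.2]
finger_gap: 0.0157
grip_force: 30.6
```

Call:
{"method": "carry_out", "body": {"moves": [{"tx":0,"ty":0,"tz":-0.2,"wx":0,"wy":0,"wz":0,"claw":1},{"tx":0,"ty":0,"tz":0,"wx":0,"wy":0,"wz":0,"claw":1}]}}

```text
clock: 6.8
tcp_pos: [0.5358, -0.0381, 0.0284]
orientation: [0.0, 0.111, 0.994, 0.0]
wrist_force: [0.6, -0.8, -0.2]
finger_gap: 0.0154
grip_force: 30.8
```

Call:
{"method": "carry_out", "body": {"moves": [{"tx":0,"ty":0,"tz":0,"wx":0,"wy":0,"wz":0,"claw":0.4},{"tx":0,"ty":0,"tz":0,"wx":0,"wy":0,"wz":0,"claw":0.4},{"tx":0,"ty":0,"tz":1.5,"wx":0,"wy":0,"wz":0,"claw":0.4},{"tx":0,"ty":0,"tz":4.5,"wx":0,"wy":0,"wz":0,"claw":0.2},{"tx":0,"ty":0,"tz":2.8,"wx":0,"wy":0,"wz":0,"claw":-0.4},{"tx":1.87,"ty":1.2,"tz":0,"wx":-0.0384,"wy":-0.1703,"wz":0,"claw":-0.4},{"tx":1.87,"ty":1.2,"tz":0,"wx":-0.0384,"wy":-0.1703,"wz":0,"claw":-0.4},{"tx":1.87,"ty":1.2,"tz":0,"wx":-0.0384,"wy":-0.1703,"wz":0,"claw":-0.4}], "newtons": 60}}

```text
clock: 7.8
tcp_pos: [0.5931, -0.0018, 0.1192]
orientation: [0.261, 0.107, 0.959, -0.029]
wrist_force: [0.5, 1.0, -0.9]
finger_gap: 0.0599
grip_force: 0.0
```

```bash
cat > look.py <<'E'
from h import *
import sys
from scipy.spatial.transform import Rotation as Ro
def run(tag,q=(.591,-.0015,-.222)):
    s=env.get_state();p=s['tcp_pos'];w=s['orientation'];R=Ro.from_quat(np.r_[w[1:],w[0]]).as_matrix()
    C=Ro.from_euler('z',q[2]).as_matrix(); n=C@[-.5,0,.866]; o=np.array([q[0],q[1],0])+C@[.04,0,.048]
    c=snap('scene',tag); 
    d=(p-o)@n; off=C.T@(p-o-d*n); print('tcp',p.round(4),'off-panel mm',round(d*1000,1),'lateral charger mm',(off*1000).round(1),'gap',s['finger_gap'].round(4),'F along n',round(s['wrist_force']@n,1),s['wrist_force'].round(1),'tool in charger z',(C.T@R[:,2]).round(3),'y',(C.T@R[:,1]).round(3),'j',s['joint_pos'].round(2))
    a=c['image'][190:260,250:330]; cv2.imwrite(f'pics/z_{tag}.png',cv2.resize(a,None,fx=8,fy=8,interpolation=cv2.INTER_CUBIC)); return c,p
E
python3 - <<'E'
from look import *
run('s4')
E
```

```text
Traceback (most recent call last):
  File "look.py", line 8, in run
    d=(p-o)@n; off=C.T@(p-o-d*n); print('tcp',p.round(4),'off-panel mm',round(d*1000,1),'lateral charger mm',(off*1000).round(1),'gap',s['finger_gap'].round(4),'F along n',round(s['wrist_force']@n,1),s['wrist_force'].round(1),'tool in charger z',(C.T@R[:,2]).round(3),'y',(C.T@R[:,1]).round(3),'j',s['joint_pos'].round(2))
                                                                                                                                       ^^^^^^^^^^^^^^^^^^^^^
AttributeError: 'float' object has no attribute 'round'
```

```bash
sed -i "s/s\['finger_gap'\].round(4)/round(s['finger_gap'],4)/" look.py; python3 - <<'E'
from look import *
run('s5')
E
```

```text
tcp [0.5881 0.0006 0.1139] off-panel mm 78.7 lateral charger mm [-4.   1.4 -2.3] gap 0.0597 F along n 0.1 [-5.6  2.6 -3.4] tool in charger z [ 0.508  0.003 -0.862] y [-0.002  1.     0.002] j [-0.11  0.07 -0.73  0.24 -0.06  0.1 ]
```

View pics/z_s5.png

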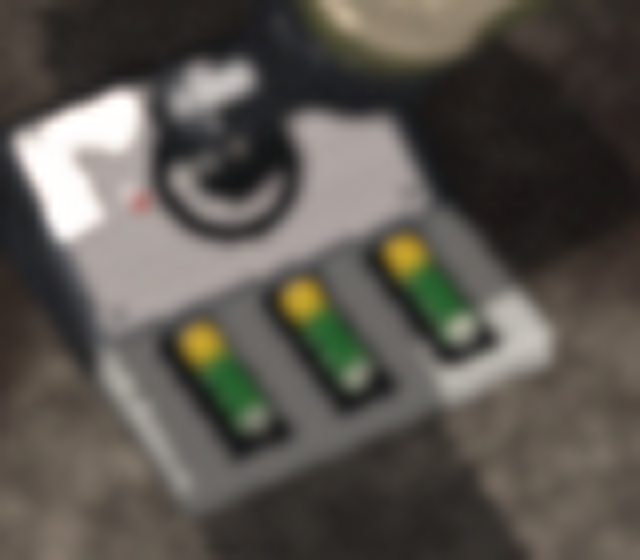

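All three cells now lie evenly spaced with yellow ends toward the panel: (200,343), (303,300), (405,253). The spare is seated. Approaching the knob.

Call:
{"method": "carry_out", "body": {"moves": [{"tx":1.22,"ty":-0.275,"tz":-2.165,"wx":0,"wy":0,"wz":0,"claw":-0.4},{"tx":1.22,"ty":-0.275,"tz":-2.165,"wx":0,"wy":0,"wz":0,"claw":-0.4},{"tx":0.73,"ty":-0.165,"tz":-1.3,"wx":0,"wy":0,"wz":0,"claw":-0.4},{"tx":0.2,"ty":-0.045,"tz":-0.35,"wx":0,"wy":0,"wz":0,"claw":-0.4},{"tx":0,"ty":0,"tz":0,"wx":0,"wy":0,"wz":0,"claw":-0.4},{"tx":0,"ty":0,"tz":0,"wx":0,"wy":0,"wz":0,"claw":-0.4}]}}

```text
clock: 8.65
tcp_pos: [0.6256, -0.0097, 0.0572]
orientation: [0.257, 0.107, 0.96, -0.028]
wrist_force: [0.1, 0.1, 0.4]
finger_gap: 0.0593
grip_force: 0.0
```

```bash
python3 - <<'E'
from look import *
run('s6')
E
```

```text
tcp [ 0.6256 -0.0097  0.0572] off-panel mm 10.2 lateral charger mm [ 0.7 -0.4  0.4] gap 0.0593 F along n 0.3 [0.1 0.1 0.4] tool in charger z [ 0.5    0.    -0.866] y [0.001 1.    0.001] j [-0.12  0.23 -0.71  0.1  -0.05  0.09]
```

Well aligned. Closing on the knob.

Call:
{"method": "carry_out", "body": {"moves": [{"tx":0,"ty":0,"tz":0,"wx":0,"wy":0,"wz":0,"claw":0},{"tx":0,"ty":0,"tz":0,"wx":0,"wy":0,"wz":0,"claw":0.4},{"tx":0,"ty":0,"tz":0,"wx":0,"wy":0,"wz":0,"claw":0.6},{"tx":0,"ty":0,"tz":0,"wx":0,"wy":0,"wz":0,"claw":0.6}], "newtons": 50}}

```text
clock: 9.2
tcp_pos: [0.6252, -0.0099, 0.0573]
orientation: [0.257, 0.107, 0.96, -0.029]
wrist_force: [-4.5, -0.9, 5.9]
finger_gap: 0.0345
grip_force: 48.9
```

Call:
{"method": "carry_out", "body": {"moves": [{"tx":-0.17,"ty":0.04,"tz":0.3,"wx":0,"wy":0,"wz":0,"claw":0.6},{"tx":-0.17,"ty":0.04,"tz":0.3,"wx":0,"wy":0,"wz":0,"claw":0.6},{"tx":-0.17,"ty":0.04,"tz":0.3,"wx":0,"wy":0,"wz":0,"claw":0.6},{"tx":0,"ty":0,"tz":0,"wx":0,"wy":0,"wz":0,"claw":0.6},{"tx":0,"ty":0,"tz":0,"wx":0,"wy":0,"wz":0,"claw":0.6}]}}

```text
clock: 9.82
tcp_pos: [0.6203, -0.0087, 0.066]
orientation: [0.257, 0.108, 0.96, -0.029]
wrist_force: [-1.7, -2.5, 3.4]
finger_gap: 0.0342
grip_force: 50.9
```

```bash
python3 - <<'E'
from look import *
run('s7')
# marker angle estimate from first images, top crop
from fit import *
q=(.591,-.0015,-.222)
for qq,c,o,n in(((.5916,-.0022,-.2204),t,T(540,130),'t'),((.5866,.0017,-.2294),s,S(223,106),'s')):
    f=lambda a:w2px(c,W((40-.5*5+28.5*np.sin(a)*.866,28.5*np.cos(a),48+.866*5+28.5*np.sin(a)*.5),qq))-o
    r=least_squares(f,[1.]); print(n,r.x,r.fun)
    print([w2px(c,W((40-.5*5+28.5*np.sin(a)*.866,28.5*np.cos(a),48+.866*5+28.5*np.sin(a)*.5),qq)).round(1).tolist() for a in(.75,.9,1.05,1.2)],o)
E
```

```text
tcp [ 0.6203 -0.0087  0.066 ] off-panel mm 20.5 lateral charger mm [ 0.4 -0.6  0.3] gap 0.0342 F along n 3.5 [-1.7 -2.5  3.4] tool in charger z [ 0.5   -0.    -0.866] y [0.001 1.    0.   ] j [-0.12  0.21 -0.72  0.13 -0.05  0.09]Traceback (most recent call last):
  File "<stdin>", line 8, in <module>
    return func(*args, **kwargs)
    vector_fun = VectorFunction(
        fun_wrapped,
    ...<6 lines>...
        workers=workers
    )
    self._update_fun()
    ~~~~~~~~~~~~~~~~^^
    self.f = self.fun_wrapped(xp_copy(self.x))
             ~~~~~~~~~~~~~~~~^^^^^^^^^^^^^^^^^
    return np.atleast_1d(self.fun(x))
                         ~~~~~~~~^^^
    return self.f(x, *self.args, **self.kwargs)
           ~~~~~~^^^^^^^^^^^^^^^^^^^^^^^^^^^^^^
  File "<stdin>", line 7, in <lambda>
  File "h.py", line 13, in w2px
    q=c['camera_from_world']@np.r_[p,1]; return np.array([c['fx']*q[0]/q[2]+c['cx'],c['fy']*q[1]/q[2]+c['cy']])
                             ~~~~~^^^^^
    res = self.concatenate(tuple(objs), axis=axis)
ValueError: all the input arrays must have same number of dimensions, but the array at index 0 has 2 dimension(s) and the array at index 1 has 1 dimension(s)
```

```bash
cat > ang.py <<'E'
from fit import *
n=np.array([-.5,0,.866])
def pt(a,r,d): return np.array([40.,0,48])+n*d+r*(np.cos(a)*np.array([0,1,0])+np.sin(a)*np.array([.866,0,.5]))
Q=dict(t=(.5916,-.0022,-.2204),s=(.5866,.0017,-.2294))
def ang(c,k,o,r,d):
    f=lambda a:w2px(c,W(pt(a[0],r,d),Q[k]))-o
    s_=least_squares(f,[.8]); return s_.x[0].round(3),s_.fun.round(2)
if __name__=='__main__':
    for k,c,o in(('t',t,T(540,130)),('s',s,S(223,106))):
        hsv=cv2.cvtColor(c['image'],cv2.COLOR_BGR2HSV).astype(int); v,u=np.mgrid[:420,:560]
        w=np.clip(hsv[...,1]-50,0,None)*((hsv[...,0]>18)&(hsv[...,0]<38))*(np.hypot(u-o[0],v-o[1])<4)
        ce=np.array([(w*u).sum(),(w*v).sum()])/w.sum(); print(k,o.round(1),ce.round(2),(w>0).sum(),ang(c,k,ce,28.5,5))
    print('knob line', ang(t,'t',T(530,201),9,36), ang(s,'s',S(250,128),9,36), w2px(t,W(pt(0,0,36),Q['t'])),w2px(s,W(pt(0,0,36),Q['s'])),T(555,183),S(256,126))
E
python3 ang.py
python3 - <<'E'
from h import *
a=[cv2.resize(load(x)['image'][v:v+30,u:u+35],(466,400),interpolation=cv2.INTER_CUBIC) for x,u,v in(('top0',271,197),)]+[cv2.resize(load('scene0')['image'][197:223,265:287],(338,400),interpolation=cv2.INTER_CUBIC)]
cv2.imwrite('pics/c6.png',np.hstack(a))
E
```

```text
t [284.3 202.4] [284.48 202.06] 14 (np.float64(1.122), array([0.04, 0.2 ]))
s [271.7 204.6] [271.54 204.86] 11 (np.float64(1.177), array([0.23, 0.22]))
knob line (np.float64(-0.039), array([0.01, 0.  ])) (np.float64(0.302), array([ 0.67, -0.1 ])) [285.87205295 215.49599807] [280.12468278 208.43066287] [286.95614035 211.69298246] [277.89622642 208.36792453]
```

View pics/c6.png

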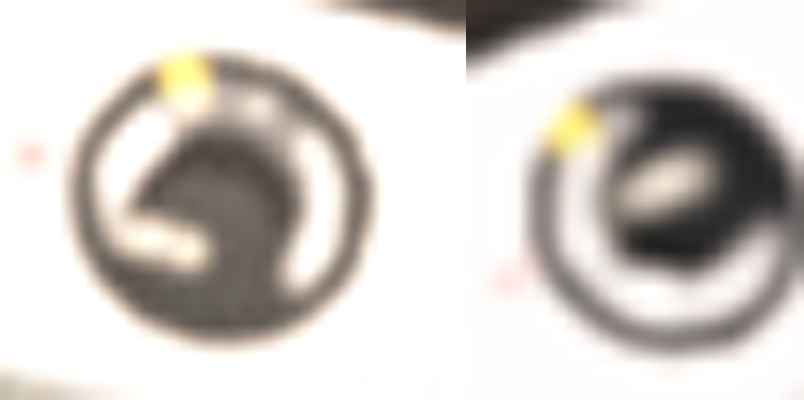

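The marker sits at (187,78) in the left crop, with ring centre (222,198) and red dot (30,155). That gives a gate angle of about 1.12 to 1.15 rad. The knob starts near 0, so I'll turn clockwise by about 1.1 rad.

Call:
{"method": "carry_out", "body": {"moves": [{"tx":0,"ty":0,"tz":0,"wx":0.066,"wy":-0.0149,"wz":-0.117,"claw":0.6},{"tx":0,"ty":0,"tz":0,"wx":0.066,"wy":-0.0149,"wz":-0.117,"claw":0.6},{"tx":0,"ty":0,"tz":0,"wx":0.066,"wy":-0.0149,"wz":-0.117,"claw":0.6},{"tx":0,"ty":0,"tz":0,"wx":0.066,"wy":-0.0149,"wz":-0.117,"claw":0.6},{"tx":0,"ty":0,"tz":0,"wx":0.066,"wy":-0.0149,"wz":-0.117,"claw":0.6},{"tx":0,"ty":0,"tz":0,"wx":0.066,"wy":-0.0149,"wz":-0.117,"claw":0.6},{"tx":0,"ty":0,"tz":0,"wx":0.066,"wy":-0.0149,"wz":-0.117,"claw":0.6},{"tx":0,"ty":0,"tz":0,"wx":0.066,"wy":-0.0149,"wz":-0.117,"claw":0.6}]}}

```text
clock: 10.88
tcp_pos: [0.6196, -0.0098, 0.0653]
orientation: [0.235, 0.588, 0.766, 0.107]
wrist_force: [-3.6, -5.5, 2.8]
finger_gap: 0.0344
grip_force: 51.0
```

```bash
python3 - <<'E'
from look import *
c,p=run('s8')
print(env.get_state()['ft_torque'])
cv2.imwrite('pics/c7.png',cv2.resize(c['image'][190:235,255:315],(800,600),interpolation=cv2.INTER_CUBIC))
E
```

```text
tcp [ 0.6196 -0.0098  0.0653] off-panel mm 20.1 lateral charger mm [-0.3 -1.8 -0.2] gap 0.0344 F along n 3.6 [-3.6 -5.5  2.8] tool in charger z [ 0.5   -0.002 -0.866] y [0.767 0.465 0.441] j [-0.12  0.21 -0.72  0.13 -0.05  1.18]
[-1.13329425  0.72171094 -0.72113306]
```

View pics/c7.png

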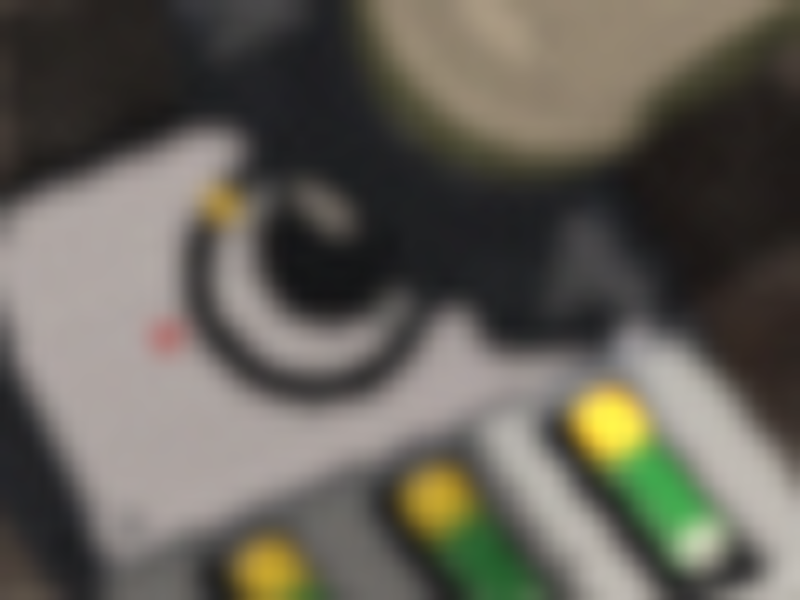

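The knob is out and turned, with its white line running from (345,225) to (305,185) and the marker at (222,205). Checking the angle numerically.

```bash
python3 - <<'E'
from ang import *
for a in np.arange(.9,1.45,.1):
    d=w2px(s,W(pt(a,17,47),Q['s']))-w2px(s,W(pt(a,3,47),Q['s'])); print(round(a,2),'knob-line img dir',np.arctan2(-d[1],-d[0]).round(3),(w2px(s,W(pt(a,28.5,5),Q['s']))-[255,190])*13.33)
print('observed',np.pi/4,'centre',(w2px(s,W(pt(0,0,47),Q['s']))-[255,190])*13.33,(w2px(s,W(pt(0,0,3),Q['s']))-[255,190])*13.33)
# better line direction: bright pixels on knob top
g=load('s8')['image'][190:235,255:315].astype(float).mean(2); print(g[11:20,17:31].round(0).astype(int))
E
```

```text
0.9 knob-line img dir 0.497 [206.03027483 225.28863405]
1.0 knob-line img dir 0.59 [211.53804345 215.93804817]
1.1 knob-line img dir 0.684 [217.99746616 207.24070812]
1.2 knob-line img dir 0.778 [225.34222807 199.2823192 ]
1.3 knob-line img dir 0.871 [233.49742516 192.14089547]
1.4 knob-line img dir 0.966 [242.38037231 185.88604099]
observed 0.7853981633974483 centre [344.90025665 233.13727617] [305.72024677 282.34045105]
[[123  80  45  33  31  32  32  32  32  31  32  33  35  39]
 [109  68  43  35  36  37  36  33  31  31  32  33  33  35]
 [ 90  64  56  51  48  56  56  47  36  32  32  32  31  33]
 [ 99  86  80  66  58  73  84  76  57  39  32  32  32  32]
 [120 110  92  65  50  67  88  95  80  55  35  32  31  33]
 [128 118  85  49  34  44  68  88  85  61  37  30  31  32]
 [131 116  74  37  24  28  42  61  63  51  34  28  27  31]
 [141 123  75  34  24  22  26  33  37  32  26  25  25  31]
 [149 130  81  39  24  24  24  23  23  23  23  25  27  30]]
```

Call:
{"method": "carry_out", "body": {"moves": [{"tx":0.1,"ty":-0.02,"tz":-0.17,"wx":0,"wy":0,"wz":0,"claw":0.6},{"tx":0.1,"ty":-0.02,"tz":-0.17,"wx":0,"wy":0,"wz":0,"claw":0.6},{"tx":0.1,"ty":-0.02,"tz":-0.17,"wx":0,"wy":0,"wz":0,"claw":0.6},{"tx":0.1,"ty":-0.02,"tz":-0.17,"wx":0,"wy":0,"wz":0,"claw":0.6},{"tx":0,"ty":0,"tz":0,"wx":0,"wy":0,"wz":0,"claw":0.6},{"tx":0,"ty":0,"tz":0,"wx":0,"wy":0,"wz":0,"claw":0.6}]}}

```text
clock: 11.68
tcp_pos: [0.6235, -0.0107, 0.0582]
orientation: [0.235, 0.587, 0.767, 0.107]
wrist_force: [-1.4, -6.7, 0.2]
finger_gap: 0.0345
grip_force: 50.8
```

```bash
python3 - <<'E'
from look import *
run('s9')
E
```

```text
tcp [ 0.6235 -0.0107  0.0582] off-panel mm 11.9 lateral charger mm [-0.3 -1.8 -0.2] gap 0.0345 F along n 0.2 [-1.4 -6.7  0.2] tool in charger z [ 0.499 -0.003 -0.866] y [0.766 0.469 0.44 ] j [-0.12  0.22 -0.72  0.11 -0.05  1.17]
```

The knob went in 8 mm with little force, past the 5 mm stop. So the marker angle is right; pushing it fully home.

Call:
{"method": "carry_out", "body": {"moves": [{"tx":0.1,"ty":-0.02,"tz":-0.17,"wx":0,"wy":0,"wz":0,"claw":0.6},{"tx":0.1,"ty":-0.02,"tz":-0.17,"wx":0,"wy":0,"wz":0,"claw":0.6},{"tx":0,"ty":0,"tz":0,"wx":0,"wy":0,"wz":0,"claw":0.6},{"tx":0,"ty":0,"tz":0,"wx":0,"wy":0,"wz":0,"claw":0.6}]}}

```text
clock: 12.22
tcp_pos: [0.6245, -0.0109, 0.0566]
orientation: [0.236, 0.587, 0.767, 0.107]
wrist_force: [-22.0, -4.3, 24.7]
finger_gap: 0.0343
grip_force: 53.9
```

```bash
python3 - <<'E'
from look import *
run('s10')
E
```

```text
tcp [ 0.6245 -0.0109  0.0566] off-panel mm 10.1 lateral charger mm [-0.2 -1.8 -0.1] gap 0.0343 F along n 31.6 [-22.   -4.3  24.7] tool in charger z [ 0.5   -0.003 -0.866] y [0.765 0.469 0.441] j [-0.12  0.23 -0.72  0.1  -0.05  1.17]
```

Home depth matches the original 10.2 mm with 31 N of push. Easing off, releasing and backing out along the axis.

Call:
{"method": "carry_out", "body": {"moves": [{"tx":-0.05,"ty":0.01,"tz":0.09,"wx":0,"wy":0,"wz":0,"claw":0.6},{"tx":0,"ty":0,"tz":0,"wx":0,"wy":0,"wz":0,"claw":-0.4},{"tx":0,"ty":0,"tz":0,"wx":0,"wy":0,"wz":0,"claw":-0.4},{"tx":0,"ty":0,"tz":0,"wx":0,"wy":0,"wz":0,"claw":-0.4},{"tx":-0.73,"ty":0.17,"tz":1.3,"wx":0,"wy":0,"wz":0,"claw":-0.4},{"tx":-1.46,"ty":0.33,"tz":2.6,"wx":0,"wy":0,"wz":0,"claw":-0.4},{"tx":-0.98,"ty":0.22,"tz":1.73,"wx":0,"wy":0,"wz":0,"claw":-0.4},{"tx":0,"ty":0,"tz":0,"wx":0,"wy":0,"wz":0,"claw":1}]}}

```text
clock: 13.28
tcp_pos: [0.5947, -0.002, 0.115]
orientation: [0.237, 0.586, 0.768, 0.109]
wrist_force: [0.2, 0.9, 0.3]
finger_gap: 0.0428
grip_force: 0.0
```

Call:
{"method": "carry_out", "body": {"moves": [{"tx":0,"ty":0,"tz":0,"wx":0,"wy":0,"wz":0,"claw":1},{"tx":0,"ty":0,"tz":0,"wx":0,"wy":0,"wz":0,"claw":1},{"tx":0,"ty":0,"tz":0,"wx":0,"wy":0,"wz":0,"claw":1},{"tx":0,"ty":0,"tz":0,"wx":0,"wy":0,"wz":0,"claw":1}]}}

```text
clock: 13.78
tcp_pos: [0.594, -0.0024, 0.1119]
orientation: [0.235, 0.586, 0.768, 0.108]
wrist_force: [0.9, 0.6, 0.4]
finger_gap: -0.0002
grip_force: 0.0
```

```bash
python3 - <<'E'
from look import *
run('s11')
E
```

```text
tcp [ 0.594  -0.0024  0.1119] off-panel mm 73.8 lateral charger mm [-0.  -0.2 -0. ] gap -0.0002 F along n -0.0 [0.9 0.6 0.4] tool in charger z [ 0.5    0.001 -0.866] y [0.765 0.469 0.441] j [-0.11  0.09 -0.71  0.25 -0.05  1.18]
```

Call:
{"method": "carry_out", "body": {"moves": [{"tx":0.98,"ty":-0.22,"tz":-1.73,"wx":0,"wy":0,"wz":0,"claw":1},{"tx":0.63,"ty":-0.14,"tz":-1.13,"wx":0,"wy":0,"wz":0,"claw":1},{"tx":0.1,"ty":-0.02,"tz":-0.17,"wx":0,"wy":0,"wz":0,"claw":1},{"tx":0.1,"ty":-0.02,"tz":-0.17,"wx":0,"wy":0,"wz":0,"claw":1},{"tx":0,"ty":0,"tz":0,"wx":0,"wy":0,"wz":0,"claw":1},{"tx":0,"ty":0,"tz":0,"wx":0,"wy":0,"wz":0,"claw":1}]}}

```text
clock: 14.58
tcp_pos: [0.6124, -0.0063, 0.081]
orientation: [0.236, 0.586, 0.768, 0.109]
wrist_force: [-0.3, 0.6, 0.4]
finger_gap: -0.0002
grip_force: 0.0
```

Call:
{"method": "carry_out", "body": {"moves": [{"tx":0.05,"ty":-0.01,"tz":-0.09,"wx":0,"wy":0,"wz":0,"claw":1},{"tx":0.05,"ty":-0.01,"tz":-0.09,"wx":0,"wy":0,"wz":0,"claw":1},{"tx":0,"ty":0,"tz":0,"wx":0,"wy":0,"wz":0,"claw":1},{"tx":0,"ty":0,"tz":0,"wx":0,"wy":0,"wz":0,"claw":1}]}}

```text
clock: 15.08
tcp_pos: [0.6131, -0.0064, 0.08]
orientation: [0.236, 0.586, 0.768, 0.109]
wrist_force: [-10.1, 0.5, 12.5]
finger_gap: -0.0001
grip_force: 7.7
```

```bash
python3 - <<'E'
from look import *
run('s12')
E
```

```text
tcp [ 0.6131 -0.0064  0.08  ] off-panel mm 36.4 lateral charger mm [0.9 0.1 0.5] gap -0.0001 F along n 15.8 [-10.1   0.5  12.5] tool in charger z [ 0.502  0.001 -0.865] y [0.764 0.47  0.443] j [-0.12  0.17 -0.72  0.16 -0.05  1.17]
```

Contact came at 36.4 mm off the panel under 16 N, so the knob is home. Retreating clear.

Call:
{"method": "carry_out", "body": {"moves": [{"tx":-0.98,"ty":0.22,"tz":1.73,"wx":0,"wy":0,"wz":0,"claw":1},{"tx":-1.5,"ty":0.3,"tz":2.6,"wx":0,"wy":0,"wz":0,"claw":1},{"tx":-2,"ty":-2,"tz":4,"wx":0,"wy":0,"wz":0,"claw":1},{"tx":-2,"ty":-4.5,"tz":3,"wx":0,"wy":0,"wz":0,"claw":1},{"tx":-2,"ty":-5,"tz":2,"wx":0,"wy":0,"wz":0,"claw":1},{"tx":-2,"ty":-5,"tz":0,"wx":0,"wy":0,"wz":0,"claw":1},{"tx":-1,"ty":-5,"tz":0,"wx":0,"wy":0,"wz":0,"claw":1},{"tx":0,"ty":-5,"tz":0,"wx":0,"wy":0,"wz":0,"claw":1}]}}

```text
clock: 16.12
tcp_pos: [0.4975, -0.2679, 0.2126]
orientation: [0.236, 0.586, 0.767, 0.108]
wrist_force: [0.5, 0.1, 0.5]
finger_gap: -0.0002
grip_force: 0.0
```

```bash
python3 - <<'E'
from ang import *
print(env.get_state()['tcp_pos'],env.get_state()['wrist_force'].round(1))
for n,k in(('scene','s'),('top','t')):
    c=snap(n,n+'9'); ctr=w2px(c,W(pt(0,0,36),Q[k])); g=c['image'].astype(float).mean(2); x,y=np.round(ctr).astype(int)
    print(k,ctr,'origin',x-7,y-7); print(g[y-7:y+8,x-7:x+8].astype(int))
    for a in(.9,1.0,1.1,1.2,1.3): d=w2px(c,W(pt(a,17,36),Q[k]))-w2px(c,W(pt(a,3,36),Q[k])); print(a,d.round(2),np.arctan2(-d[1],-d[0]).round(3),end=' | ')
    hsv=cv2.cvtColor(c['image'],cv2.COLOR_BGR2HSV); m=cv2.inRange(hsv,(20,90,70),(36,255,255)); kk,l,st,ce=cv2.connectedComponentsWithStats(m)
    print([ (ce[i].round(1).tolist(),int(st[i][4])) for i in range(1,kk) if 250<ce[i][0]<320 and 190<ce[i][1]<270 and st[i][4]>4])
E
```

```text
[ 0.49747001 -0.26791501  0.21262458] [0.5 0.1 0.5]
s [280.12468278 208.43066287] origin 273 201
[[141 129 119 111 105 107 113 121 132 148 159 165 167 167 167]
 [ 98  81  71  61  55  54  59  69  84 110 136 155 163 166 166]
 [ 66  64  66  61  51  38  30  31  42  66  97 126 151 164 168]
 [ 86  94  99  97  88  68  42  25  24  33  56  91 129 157 168]
 [120 114 103 100 109 102  73  43  27  21  30  58 101 139 161]
 [131 108  76  73  94 106  97  71  42  24  22  35  69 112 146]
 [123  87  49  39  60  84  94  82  51  27  21  25  43  82 129]
 [110  66  32  23  32  51  68  65  43  26  23  22  29  62 109]
 [105  57  26  22  22  29  37  37  29  23  22  21  24  47  92]
 [110  59  27  22  21  22  24  23  21  23  26  31  32  42  86]
 [120  68  31  23  22  22  21  21  21  28  41  53  49  48  87]
 [129  87  46  28  22  22  22  23  28  45  69  80  65  56  92]
 [138 115  79  48  32  25  26  33  48  77 101  97  70  61 101]
 [132 135 115  86  63  52  55  69  89 110 118  96  63  70 114]
 [109 134 136 124 109 100 103 114 125 128 113  80  62  91 131]]
0.9 [-3.8  -2.06] 0.496 | 1.0 [-3.6  -2.41] 0.59 | 1.1 [-
[... 666 characters left out ...]
4  88 115 108  77  54  47  50  50  78 129]
 [ 48  48  51  51  56  69  92  85  64  50  49  53  60  93 138]
 [ 51  51  50  51  53  52  59  60  57  52  49  50  57  98 133]
 [ 71  48  49  55  51  52  52  52  50  47  51  50  56  82 104]
 [103  71  53  46  48  52  48  51  48  48  52  49  45  60  64]
 [138 111  71  57  49  50  49  53  49  51  46  48  45  53  63]
 [168 146 114  92  79  62  56  49  47  49  55  54  59  71  97]
 [176 167 159 141 125 104  88  80  80  77  82  94 103 123 141]]
0.9 [-2.32 -4.53] 1.098 | 1.0 [-1.84 -4.71] 1.199 | 1.1 [-1.35 -4.85] 1.3 | 1.2 [-0.84 -4.94] 1.403 | 1.3 [-0.32 -4.98] 1.507 | [([284.2, 202.0], 8), ([264.1, 233.3], 47), ([280.7, 237.0], 49), ([297.8, 240.9], 48)]
```

The white line reads about 1.15–1.2 rad, matching the marker at about 1.12–1.18. All three cells are evenly seated and the arm is clear, so I'm handing in.

```bash
python3 -c "
from workcell import env
print(env.hand_in())"
```

```text
the job is handed in; nothing more can be done
None
```

The job is handed in at about 16 s on the robot clock: the spare cell is in the empty bay with its yellow end toward the panel, and the dial was pulled out, turned clockwise to the yellow marker (within camera accuracy) and pushed home; hand-in returned no verdict.

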